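# Raise the telescoping rest and lay the fragile glass column in its stand

## Robot

A 6-joint arm with a two-finger parallel gripper is mounted at the origin on a cart in front of the work surface, level with it; the furniture and walls round the work are solid. World frame = base frame: x ahead of the robot, y to its left, z up, the work surface at z = 0. Lengths are in m, angles in rad, forces in N, time in s.
With the tool pointing down it reaches from about 0.25 to 0.8 m from the base axis. Payload 3.9 kg.
Tool frame: the origin (TCP) lies at the very end of the fingers, on their centre line; the grasp point (between the pads) lies 19 mm behind it; z points along the fingers, y is the line along which they close (so a half turn about z gives the same grasp; the last joint's range is limited). The gripper opens to 85 mm and grips with 20 to 120 N. Pads are 22 mm wide; open, the fingers measure 114 mm over their backs; the gripper's body (76 mm by 85 mm) begins 54 mm behind the grasp point. The pads swing forward as they close: fully open they stand 13 mm farther back than shut.
Start: joints at [1.187, 0.26, -0.138, 1.173, 0, 1.571], TCP at [0.197, 0.487, 0.231] pointing down, gripper open.
Joint ranges: [-2.78, 2.78], [-0.83, 1.72], [-1.28, 1.37], [-1.9, 2.12], [-1.57, 1.48], [-3.14, 3.14]. Speed limits (rad/s): [2.57, 2.57, 3.14, 3.14, 3.14, 3.14].

## Interface

Orientations are given as a 3x3 rotation matrix whose columns are the frame's x, y, z axes.
In Python, from rig import robot gives the robot as it stands. The module is installed in compiled form; this text tells all that it offers.
- The arm moves only by the tool play_rows, never from a script. Its argument "plan" is a list of rows, each an object with "rotation": the turn, a rotation vector about the tool's x, y, z scaled (see below), a list of three; "translation": the shift along the tool's x, y, z scaled (see below), a list of three; "jaw": the closure, from -1 (fully open) to 1 (shut), so that 0 is half open. In form: [{"rotation": [ax, ay, az], "translation": [dx, dy, dz], "jaw": jaw}, ...]. A call has 1 to 20 rows; each row shifts and turns the commanded pose from where the row before left it, along the tool's axes as they then stand; what a row does not reach is not made up. The controller multiplies each number of a shift by 25 mm and each number of a turn by 6 degrees. A row lasts 1/12 s, in which the tool goes at most 41.7 mm and 7.16 degrees, less where a joint would pass 70% of its speed; a pose out of reach is approached as far as the arm can. A call with a number of a shift or a turn outside -1 to 1 is refused whole. A call with a gripper value outside its range is refused whole. The fingers move at their own pace and stop on an object; "grip_force" is the grip in N (left out, the last holds). Time passes only in rows, so rows that do not move let the fingers close. It gives the time, the measured TCP pose, the force, the opening and the grip force at its end, in the units of the state.
- robot.sense(): the state, without advancing time (a new reading comes with each control period).
- robot.snapshot(name): name is "side" or "top" or "wrist"; returns a dict with "image" (384x512x3 uint8, red, green, blue), "depth" (384x512 float32, m along the optical axis (not along the pixel's ray), 0 where there is no reading), "K" (3x3 intrinsics, pixels), "position" and "orientation" of the camera in the world; the wrist camera has in their place "mount" (4x4, takes a point from camera to tool coordinates, whose origin is the TCP and whose axes are the flange's). Camera axes: x right, y up, looking along -z (the intrinsics and any distortion apply to the point x, -y, -z); pixel columns grow to the right and rows downward; lengths in m; the calibration is good to about 2 mm. The wrist camera is an equidistant fisheye: a pixel r from the principal point sees the ray r / f radians off the axis. A picture is of the moment at which its call begins: read the wrist's pose just before it.
- robot.close_job(): hands the job in; it is judged then, once.
The state is a dict: "time_s": time; "q": joint angles; "qd": joint speeds; "joint_efforts": joint torques, N m; "tool_pos": TCP position; "eef_rot": TCP orientation; "ft_force": force on the tool from outside, world axes, zero at the start; "torque": the same for the moment, N m; "grip_width": opening from 0.0 (shut) to 1.0 (fully open); "grasp_force": force on a finger pad.
Only numpy, scipy, OpenCV 4.12 (cv2) and the standard library are available. Lean on these libraries where they do the work, as an engineer would, in place of code of your own. Each camera call takes 0.05 s, during which the arm holds its last target. There are 200 camera calls.

## Task

Make the column stand ready and load it: twist the low telescoping rest to unlock it, slide it up until it is level with the fixed rest, and twist it back to lock it there. Then pick up the glass column, holding it gently (at most 35 N a finger), and lay it softly, without pressing or dropping it, across the two V rests, centred between them. Leave everything else on the bench where it is.

Things in the scene. Friction and masses are not known exactly. Their poses are not given: they have to be found in the camera images.
- stand: Column stand, fixed: grey base plate 64 (x) by 170 (y) by 10 mm, two posts 110 mm apart, each with a V rest open upward. Origin: centre of the underside, at worktop level, z up. y runs from the post with the fixed rest (plain rod, y = -55 mm) to the telescoping post (y = +55 mm; dark sleeve, 32 mm diameter, up to 80 mm above the worktop, its slot on the -x side).
- rest_twist (a joint): Twist of the telescoping section about its vertical axis, rad: 0 = locked, its V in line with the stand's y axis; grows anticlockwise seen from above, to a stop at 1.05 = unlocked. It slides freely beyond about 0.75; at less, a pin is held in the sleeve's low or high pocket (or above the lug between them). Light friction, 0.04 N m, keeps it where it is left.
- rest_slide (a joint): Height of the telescoping section, m: 0 = low pocket, where it starts locked; 0.040 = seated in the high pocket, level with the fixed rest; 0.046 = top stop. Lift it above 0.041, up to the stop, before twisting back; let go, it then settles into the high pocket at 0.040. Unlocked, it sinks to the bottom when let go. It weighs 0.3 kg.
- head_grip (a point): Grip point on the axis of the telescoping section, centre of an aluminium block 36 mm wide (x), 20 mm thick (y, along the trough), 20 mm high, with the V on top. Moves and turns with it. Grip across the 20 mm (fingers close along y): flat faces from 10 mm below to 32 mm above. The V is 39 mm wide. 92 mm above the worktop when low; sleeve's top 12 mm below it. Take 40 N.
- rest_moving (a point): Bottom of the V of the telescoping rest: rubber-faced 45 degree sides, 15 mm deep, about 35 mm wide between the top edges, 20 mm thick along the trough (y axis). 110 mm above the worktop when low, 150 mm when raised.
- rest_fixed (a point): Bottom of the V of the fixed rest, same shape, 150 mm above the worktop, always in line with the stand's y axis.
- rest_mid (a point): Point fixed to the stand, midway between the posts, 160 mm above the worktop: where the middle of the glass column's axis is when it lies centred in both rests. Axes as the stand's.
- glass_column: Fragile column: glass tube, 14 mm diameter, white packing inside, a square grey cap (20 x 20 x 18 mm, 82 to 100 mm from the middle) and a 10 mm white nozzle at each end; 220 mm long, about 0.1 kg. Its y axis is its length; ends alike. Lies on its caps on the worktop. Origin: middle of its underside, 10 mm below its axis.
- glass_mid (a point): Middle of the glass column, on its axis, 10 mm above the worktop at the start; y axis along it. Grip the bare glass here, across (14 mm), with 20 to 25 N. It breaks if the fingers press it with over 70 N in all (35 N a finger) or if it knocks the stand with over 25 N, or if let fall: set it down at 20 mm/s or less, open the fingers only once it rests (within 5 mm).
- syringe_filter_1: small round syringe filter, 27 mm wide, 14 mm high, between the stand and the glass column; bystander; origin in the middle of its underside
- column_0: bystander: slim steel column with end plugs, 164 mm long, 14 mm high, lying to the right; shorter and thinner than the glass column; origin in the middle of its underside
- beaker: bystander: clear beaker, 55 mm wide, 70 mm high; origin in the middle of its underside
- timer: bystander: bench timer, 62 x 62 x 19 mm; origin in the middle of its underside
- label_tape: bystander: small roll of tape, 48 mm wide, 18 mm high; origin in the middle of its underside
- marker_1: bystander: marker pen, 134 mm long, 14 mm high; origin in the middle of its underside
- spare_cap_2: bystander: ribbed screw cap, 53 mm wide, 30 mm high; origin in the middle of its underside
- pipette: bystander: pipette, 234 mm long, 28 mm high, lying at the left; origin in the middle of its underside
There are look-alikes about, which are no part of the job. Leave any orange or pink look-alike of the glass_column alone.

How it is judged:
On the way, in this order (a step that is already met when the one before it is completed fails the run):
1. the telescoping rest is twisted to unlock (value of joint rest_twist above 0.75 rad), for 0.1 s.
2. it is slid up, still unlocked (value of joint rest_slide above 0.037 m and value of joint rest_twist above 0.6 rad), for 0.1 s.
3. it is twisted back, locked level with the fixed rest, before the column is loaded (value of joint rest_slide above 0.037 m and value of joint rest_twist below 0.2 rad and height (world z) of glass_mid below 0.03 m), for 0.2 s.
4. the glass column is lifted off the worktop (height (world z) of glass_mid above 0.06 m), for 0.1 s.
At the end, for the whole second after the job is handed in: The telescoping rest is locked (twist under 0.2 rad) at 0.037 to 0.043 m, and the glass column lies released and at rest in both V rests: its middle within 14 mm along the stand and 6 mm sideways and in height of the seated point, in line within 0.08 rad (value of joint rest_slide between 0.037 and 0.043 m and value of joint rest_twist below 0.2 rad and x of glass_mid in the frame of rest_mid between -0.006 and 0.006 m and y of glass_mid in the frame of rest_mid between -0.014 and 0.014 m and z of glass_mid in the frame of rest_mid between -0.006 and 0.006 m and angle between the y axis of glass_column and the y axis of stand, either way round below 0.08 rad and linear speed of glass_column below 0.02 m/s and contact force between the fingers and glass_column below 0.1 N and contact force between glass_column and stand above 0.3 N); the robot touches nothing.
It fails at once if the glass column is squeezed or pressed by the fingers with more than 70 N in all (35 N a finger) (contact force between the fingers and glass_column above 70 N).
It fails at once if the glass column is knocked against the stand with more than 25 N (contact force between glass_column and stand above 25 N).
It fails at once if the glass column is dropped (moves over 0.4 m/s, not held by the fingers) (contact force between the fingers and glass_column below 0.1 N and linear speed of glass_column above 0.4 m/s).
It fails at once if a bystander is moved more than 30 mm (distance of any of syringe_filter_1, column_0, beaker, timer, label_tape, marker_1, spare_cap_2, pipette from where it was at the start of the episode above 0.03 m).
It also fails if it takes over 54 s, if anything falls off the work surface, if the arm or the gripper's body presses on something with over 40 N, if the wrist force passes 120 N, or if a joint passes its speed limit or range.

## Working session

There is one attempt and no reset: what is moved stays moved. The work goes in short steps, Python scripts to look and compute and a tool call to move; the robot and the scene stay as the last step left them, time stands still between calls to the robot, and variables do not carry over. Pictures are saved under pics/ and viewed, at most 10 in all, crops included, and the job is handed in when it is done.

Besides the shell and the picture viewer there is one more tool, called as name(argument=value, ...), one argument or row to a line, values as JSON. play_rows: Moves the arm, as the interface text tells. Shifts and turns lie within -1 to 1; 1 stands for 25 mm of shift or 6 degrees of turn. Its arguments: {"type":"object","properties":{"plan":{"type":"array","items":{"type":"object","properties":{"rotation":{"type":"array","items":{"type":"number","minimum":-1,"maximum":1}},"translation":{"type":"array","items":{"type":"number","minimum":-1,"maximum":1}},"jaw":{"type":"number"}}}},"grip_force":{"type":"number"}},"required":["plan"]}

```bash
mkdir -p pics
cat > h.py <<'E'
import numpy as np, cv2
from rig import robot
def snap(n):
    s=robot.sense(); d=robot.snapshot(n); return s,d
def world(d,u,v,z=None):
    "pixel -> world; by depth, or on plane z"
    K=d["K"]; R=np.array(d["orientation"]); p=np.array(d["position"])
    u=np.asarray(u,float); v=np.asarray(v,float)
    r=np.stack([(u-K[0][2])/K[0][0],-(v-K[1][2])/K[1][1],-np.ones_like(u)],-1)@R.T
    if z is None: t=d["depth"][v.astype(int),u.astype(int)][...,None]
    else: t=((z-p[2])/r[...,2])[...,None]
    return p+r*t
E
python3 - <<'E'
from h import *
ims=[]
for n in("top","side"):
    s,d=snap(n); np.save(f"{n}.npy",d,allow_pickle=True)
    cv2.imwrite(f"pics/{n}.png",cv2.resize(d["image"][...,::-1],(800,600),interpolation=cv2.INTER_CUBIC))
    print(n,np.round(d["K"],1).tolist(),np.round(d["position"],3),np.round(d["orientation"],2).tolist())
print(s)
E
```

```text
top [[380.3, 0.0, 257.6], [0.0, 380.3, 194.3], [0.0, 0.0, 1.0]] [ 0.314 -0.12   1.449] [[0.01, 0.99, -0.16], [-1.0, 0.01, 0.02], [0.02, 0.16, 0.99]]
side [[374.2, 0.0, 253.3], [0.0, 374.2, 192.0], [0.0, 0.0, 1.0]] [ 0.016 -1.601  0.783] [[0.94, 0.14, -0.31], [-0.34, 0.37, -0.86], [-0.01, 0.92, 0.4]]
{'time_s': 0.05, 'q': array([ 1.18704039e+00,  2.60676928e-01, -1.39333657e-01,  1.17270601e+00,
        1.02265150e-05,  1.57079563e+00]), 'qd': array([-5.89605092e-04, -1.65768853e-03, -8.07381607e-04,  4.75872907e-05,
       -1.03399343e-03, -1.06754530e-04]), 'joint_efforts': array([-5.77401970e-04, -4.06884491e+01,  2.54800057e+01,  1.02411577e-02,
       -1.48690979e-04,  1.13463440e-05]), 'tool_pos': array([0.1963114 , 0.48619956, 0.23048202]), 'eef_rot': array([[-9.27265189e-01,  3.74404512e-01, -7.28442116e-04],
       [ 3.74405220e-01,  9.27263487e-01, -1.77676797e-03],
       [ 1.02278312e-05, -1.92026762e-03, -9.99998156e-01]]), 'ft_force': array([-0.08640642,  0.46225164,  0.27783222]), 'torque': array([0.01540139, 0.04738766, 0.01179608]), 'grasp_force': 0.0, 'grip_width': 0.9987404981974616}
```

View pics/top.png

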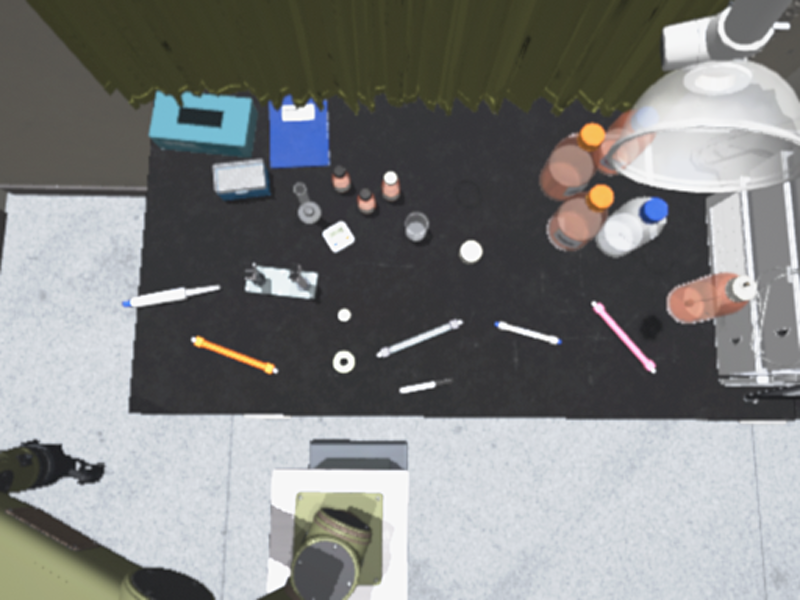

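View pics/side.png

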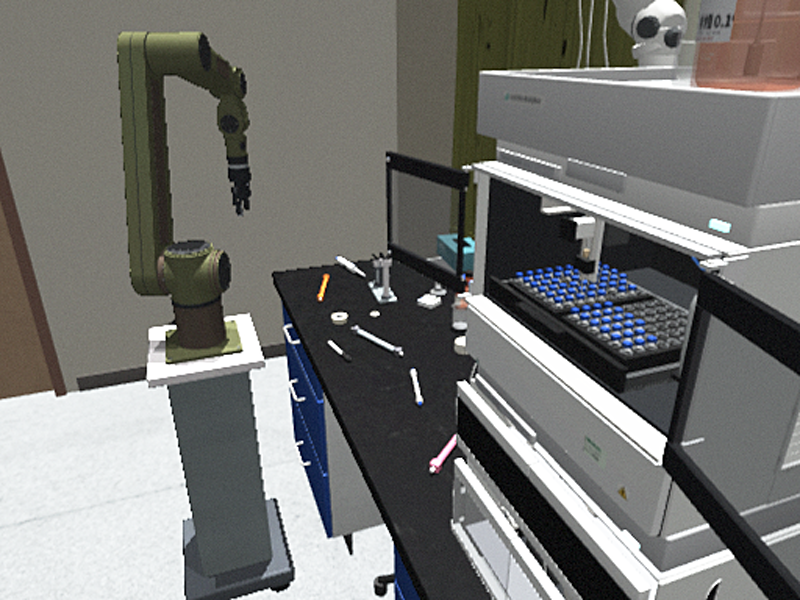

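The top view shows the stand plate at about (281,282) and the glass column from (381,354) to (460,323), in 800-px coordinates. The orange and pink look-alikes are at (234,355) and (624,337). The side view shows the fixed light rod nearest the camera, so the telescoping post is the left one in the top view.

Run:
```python
from h import *
d=np.load("top.npy",allow_pickle=True).item(); im=d["image"]; f=512/800
def comp(box,thr,z):
    x0,y0,x1,y1=[int(a*f) for a in box]
    m=np.zeros(im.shape[:2],np.uint8); m[y0:y1,x0:x1]=(im[y0:y1,x0:x1].max(2)>thr)
    n,l,st,c=cv2.connectedComponentsWithStats(m); i=1+np.argmax(st[1:,4])
    v,u=np.where(l==i); p=world(d,u,v,z)[:,:2].astype(np.float32)
    r=cv2.minAreaRect(p); return r,cv2.boxPoints(r),len(u)
for nm,b,t,z in [("plate",(235,255,330,305),90,.01),("glass",(365,310,475,365),80,.01),("filter",(330,300,360,328),90,.014),("tape",(325,340,365,380),90,.018),("column0",(485,315,570,350),80,.007)]:
    r,bp,n=comp(b,t,z); print(nm,np.round(r[0],4),np.round(r[1],4),round(r[2],2),n); print(np.round(bp,3).tolist())
# tall things in stand: depth points
u,v=np.meshgrid(np.arange(150,212),np.arange(160,198)); p=world(d,u.ravel(),v.ravel())
for a,b in((.075,.13),(.13,.2)):
    q=p[(p[:,2]>a)&(p[:,2]<b)]
    for y0,y1 in((-.1,.125),(.125,.4)):
        k=q[(q[:,1]>y0)&(q[:,1]<y1)]; print(a,len(k),k.mean(0) if len(k) else'', np.ptp(k,axis=0) if len(k) else'')
x0=140;x1=310
cv2.imwrite("pics/crop.png",cv2.resize(im[150:250,140:310][...,::-1],(800,470),interpolation=cv2.INTER_CUBIC))
```

```text
plate [0.6028 0.1577] [0.1789 0.0798] 84.33 770
[[0.5540000200271606, 0.0729999989271164], [0.6340000033378601, 0.06499999761581421], [0.6510000228881836, 0.24300000071525574], [0.5720000267028809, 0.25099998712539673]]
glass [ 0.4645 -0.1845] [0.0274 0.2294] 22.91 354
[[0.40700000524520874, -0.08399999886751175], [0.4970000088214874, -0.29499998688697815], [0.5220000147819519, -0.2849999964237213], [0.43299999833106995, -0.07400000095367432]]
filter [ 0.5187 -0.0007] [0.0309 0.0304] 1.4 70
[[0.503000020980835, 0.014000000432133675], [0.5040000081062317, -0.01600000075995922], [0.5350000262260437, -0.01600000075995922], [0.5339999794960022, 0.014999999664723873]]
tape [ 0.4047 -0.004 ] [0.0523 0.0526] 0.67 174
[[0.3779999911785126, 0.02199999988079071], [0.3790000081062317, -0.03099999949336052], [0.4309999942779541, -0.029999999329447746], [0.4309999942779541, 0.023000000044703484]]
column0 [ 0.4806 -0.4498] [0.1709 0.0246] 74.84 244
[[0.44600000977516174, -0.5289999842643738], [0.4699999988079071, -0.5350000262260437], [0.5149999856948853, -0.3709999918937683], [0.4909999966621399, -0.36399999260902405]]
0.075 13 [0.5909159  0.09389468 0.10328094] [0.02267391 0.01044024 0.05378366]
0.075 96 [0.60155267 0.20829131 0.10768588] [0.03491886 0.02506907 0.05038177]
0.13 87 [0.59073078 0.10135079 0.15259172] [0.03777315 0.02182496 0.03518618]
0.13 0
```

View pics/crop.png

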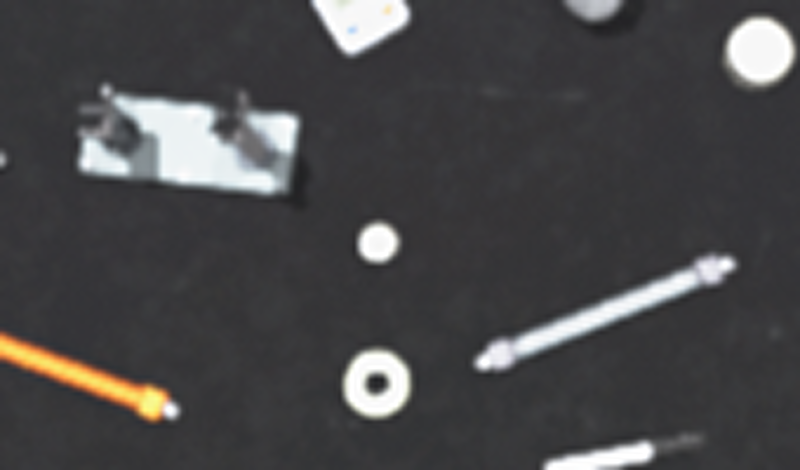

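The crop shows the stand plate with both V posts, moving at about (115,130) and fixed at about (245,135). The filter is at (378,243), the tape at (377,383), and the glass runs from (480,362) to (735,265). Next I move above the moving rest and look with the wrist camera.

play_rows(
  plan=[
    {"translation":[-0.95,-0.24,-0.2],"jaw":-1},
    {"translation":[-0.95,-0.24,-0.2],"jaw":-1},
    {"translation":[-0.95,-0.24,-0.2],"jaw":-1},
    {"translation":[-0.95,-0.24,-0.2],"jaw":-1},
    {"translation":[-0.95,-0.24,-0.2],"jaw":-1},
    {"translation":[-0.95,-0.24,-0.2],"jaw":-1},
    {"translation":[-0.95,-0.24,-0.2],"jaw":-1},
    {"translation":[-0.95,-0.24,-0.2],"jaw":-1},
    {"translation":[-0.95,-0.24,-0.2],"jaw":-1},
    {"translation":[-0.95,-0.24,-0.2],"jaw":-1},
    {"translation":[-0.95,-0.24,-0.2],"jaw":-1},
    {"translation":[-0.95,-0.24,-0.2],"jaw":-1},
    {"translation":[-0.95,-0.24,-0.2],"jaw":-1},
    {"translation":[-0.95,-0.24,-0.2],"jaw":-1},
    {"translation":[-0.95,-0.24,-0.2],"jaw":-1},
    {"translation":[-0.95,-0.24,-0.2],"jaw":-1},
    {"rotation":[0,0,-0.9],"jaw":-1},
    {"rotation":[0,0,-0.9],"jaw":-1},
    {"rotation":[0,0,-0.9],"jaw":-1},
    {"jaw":-1},
  ],
)

```text
schema error: expected keys rotation, translation, jaw
```

Run:
```python
from h import *
s,d=snap("wrist"); np.save("w1.npy",{**d,"s":s},allow_pickle=True)
print(s["tool_pos"],s["eef_rot"],s["q"],np.round(d["K"],1).tolist(),np.round(d["mount"],3).tolist())
cv2.imwrite("pics/w1.png",cv2.resize(d["image"][...,::-1],(800,600),interpolation=cv2.INTER_CUBIC))
```

```text
[0.19634347 0.48621978 0.23055521] [[-9.27253472e-01  3.74433663e-01 -6.56956856e-04]
 [ 3.74434239e-01  9.27251974e-01 -1.66652607e-03]
 [-1.48389198e-05 -1.79127922e-03 -9.99998396e-01]] [ 1.18701344e+00  2.60600894e-01 -1.39245622e-01  1.17274109e+00
 -1.48323276e-05  1.57080002e+00] [[297.3, 0.0, 253.0], [0.0, 297.3, 192.9], [0.0, 0.0, 1.0]] [[0.0, 0.95, 0.312, 0.079], [1.0, -0.0, 0.0, 0.001], [0.0, 0.312, -0.95, -0.142], [0.0, 0.0, 0.0, 1.0]]
```

View pics/w1.png

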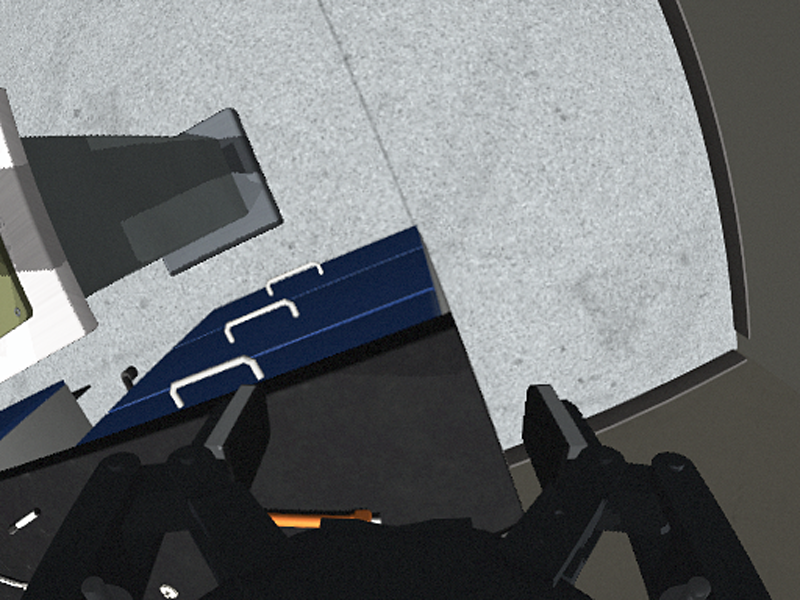

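The plan was refused because every row needs all three keys, so the arm is unmoved and this picture is still from the start pose: floor, drawers and fingers. I resend it with the keys filled in.

play_rows(
  plan=[
    {"rotation":[0,0,0],"translation":[-0.95,-0.24,-0.2],"jaw":-1},
    {"rotation":[0,0,0],"translation":[-0.95,-0.24,-0.2],"jaw":-1},
    {"rotation":[0,0,0],"translation":[-0.95,-0.24,-0.2],"jaw":-1},
    {"rotation":[0,0,0],"translation":[-0.95,-0.24,-0.2],"jaw":-1},
    {"rotation":[0,0,0],"translation":[-0.95,-0.24,-0.2],"jaw":-1},
    {"rotation":[0,0,0],"translation":[-0.95,-0.24,-0.2],"jaw":-1},
    {"rotation":[0,0,0],"translation":[-0.95,-0.24,-0.2],"jaw":-1},
    {"rotation":[0,0,0],"translation":[-0.95,-0.24,-0.2],"jaw":-1},
    {"rotation":[0,0,0],"translation":[-0.95,-0.24,-0.2],"jaw":-1},
    {"rotation":[0,0,0],"translation":[-0.95,-0.24,-0.2],"jaw":-1},
    {"rotation":[0,0,0],"translation":[-0.95,-0.24,-0.2],"jaw":-1},
    {"rotation":[0,0,0],"translation":[-0.95,-0.24,-0.2],"jaw":-1},
    {"rotation":[0,0,0],"translation":[-0.95,-0.24,-0.2],"jaw":-1},
    {"rotation":[0,0,0],"translation":[-0.95,-0.24,-0.2],"jaw":-1},
    {"rotation":[0,0,0],"translation":[-0.95,-0.24,-0.2],"jaw":-1},
    {"rotation":[0,0,0],"translation":[-0.95,-0.24,-0.2],"jaw":-1},
    {"rotation":[0,0,-0.9],"translation":[0,0,0],"jaw":-1},
    {"rotation":[0,0,-0.9],"translation":[0,0,0],"jaw":-1},
    {"rotation":[0,0,-0.9],"translation":[0,0,0],"jaw":-1},
    {"rotation":[0,0,0],"translation":[0,0,0],"jaw":-1},
  ],
)

```text
time_s: 1.82
tool_pos: [0.513, 0.2552, 0.3108]
eef_rot: [[-0.995, 0.1, -0.001], [0.1, 0.995, -0.0], [0.001, -0.001, -1.0]]
ft_force: [-0.7, -0.5, 0.8]
grip_width: 1.003
grasp_force: 0.0
```

```bash
cat >> h.py <<'E'
def wrist(name):
    s,d=snap("wrist"); d={**d,"s":s}; np.save(name+".npy",d,allow_pickle=True)
    cv2.imwrite(f"pics/{name}.png",cv2.resize(d["image"][...,::-1],(800,600),interpolation=cv2.INTER_CUBIC)); return d
def wworld(d,u,v,z=None):
    "wrist fisheye pixel -> world, by depth or on plane z"
    K=d["K"]; M=np.array(d["mount"]); s=d["s"]; Rt=np.array(s["eef_rot"]); R=Rt@M[:3,:3]; p=np.array(s["tool_pos"])+Rt@M[:3,3]
    u=np.asarray(u,float); v=np.asarray(v,float)
    a=(u-K[0][2])/K[0][0]; b=(v-K[1][2])/K[1][1]; th=np.hypot(a,b)+1e-9
    c=np.stack([a/th*np.tan(th),-b/th*np.tan(th),-np.ones_like(a)],-1)
    r=c@R.T
    t=d["depth"][v.astype(int),u.astype(int)][...,None] if z is None else ((z-p[2])/r[...,2])[...,None]
    return p+r*t
E
python3 - <<'E'
from h import *
d=wrist("w2"); s=d["s"]
print(s["tool_pos"],s["eef_rot"].round(3),s["q"].round(3))
E
```

```text
[0.5130288  0.2551576  0.31083687] [[-0.995  0.1   -0.001]
 [ 0.1    0.995 -0.   ]
 [ 0.001 -0.001 -1.   ]] [ 0.462  0.328  0.165  1.408 -0.     0.562]
```

View pics/w2.png

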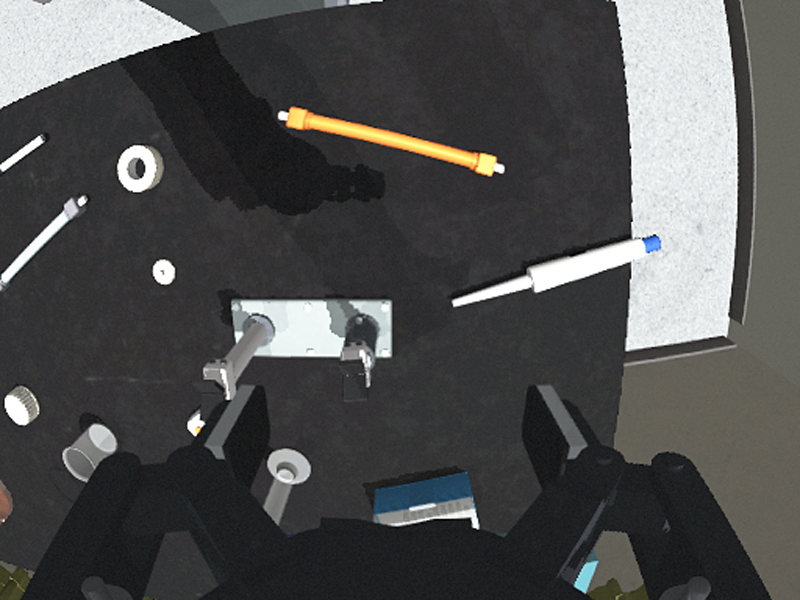

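The wrist view shows the plate with corners (232,300), (391,299), (391,357) and (233,357), the fixed V at (218,370) and the moving V block at (356,375).

Run:
```python
from h import *
d=np.load("w2.npy",allow_pickle=True).item(); f=.64
c=np.array([[232,300],[391,299],[391,357],[233,357]])*f
p=wworld(d,c[:,0],c[:,1],.01); print(p.round(4).tolist()); print("centre",p.mean(0))
im=d["image"]; m=np.zeros(im.shape[:2],np.uint8); y0,y1,x0,x1=int(290*f),int(362*f),int(225*f),int(398*f)
m[y0:y1,x0:x1]=(im[y0:y1,x0:x1].min(2)>110)
v,u=np.where(m); q=wworld(d,u,v,.01)[:,:2]; r=cv2.minAreaRect(q.astype(np.float32)); print(r)
u,v=np.meshgrid(np.arange(120,250),np.arange(220,262)); u=u.ravel();v=v.ravel(); q=wworld(d,u,v)
yaw=np.radians(-5.75)
for nm,a,b,s in(("fixed",.14,.17,(120,165)),("moving",.098,.13,(205,250))):
    k=q[(u>s[0])&(u<s[1])&(q[:,2]>a)&(q[:,2]<b)]
    print(nm,len(k),np.median(k,0).round(4),k.min(0).round(4),k.max(0).round(4))
    if len(k)>3: print(cv2.minAreaRect(k[:,:2].astype(np.float32)))
```

```text
[[0.5601, 0.079, 0.01], [0.5757, 0.2447, 0.01], [0.6393, 0.2381, 0.01], [0.6248, 0.0652, 0.01]]
centre [0.59999028 0.15674928 0.01      ]
((0.6018439531326294, 0.14969027042388916), (0.18307749927043915, 0.06885523349046707), 84.2662124633789)
fixed 430 [0.587  0.1044 0.1521] [0.5745 0.0916 0.14  ] [0.6052 0.1143 0.1662]
((0.5898665189743042, 0.10308536887168884), (0.02081926167011261, 0.028983978554606438), 84.424560546875)
moving 555 [0.6061 0.2128 0.1162] [0.5862 0.2017 0.098 ] [0.6242 0.2222 0.1271]
((0.6051804423332214, 0.21205925941467285), (0.03768064081668854, 0.02007877826690674), 1.3169162273406982)
```

play_rows(
  plan=[
    {"rotation":[0,0,0],"translation":[-0.77,-0.27,0],"jaw":0},
    {"rotation":[0,0,0],"translation":[-0.77,-0.27,0],"jaw":0},
    {"rotation":[0,0,0],"translation":[-0.77,-0.27,0],"jaw":0},
    {"rotation":[0,0,0],"translation":[-0.77,-0.27,0],"jaw":0},
    {"rotation":[0,0,0],"translation":[-0.77,-0.27,0],"jaw":0},
    {"rotation":[0,0,0],"translation":[0,0,0.9],"jaw":0},
    {"rotation":[0,0,0],"translation":[0,0,0.9],"jaw":0},
    {"rotation":[0,0,0],"translation":[0,0,0.9],"jaw":0},
    {"rotation":[0,0,0],"translation":[0,0,0.9],"jaw":0},
    {"rotation":[0,0,0],"translation":[0,0,0.9],"jaw":0},
    {"rotation":[0,0,0],"translation":[0,0,0.9],"jaw":0},
    {"rotation":[0,0,0],"translation":[0,0,0.9],"jaw":0},
    {"rotation":[0,0,0],"translation":[0,0,0],"jaw":0},
    {"rotation":[0,0,0],"translation":[0,0,0],"jaw":0},
  ],
)

```text
time_s: 3.03
tool_pos: [0.604, 0.2119, 0.1526]
eef_rot: [[-0.995, 0.102, -0.004], [0.102, 0.995, -0.001], [0.003, -0.002, -1.0]]
ft_force: [-0.2, -0.3, 0.1]
grip_width: 0.497
grasp_force: 0.0
```

Run:
```python
from h import *
d=wrist("w3")
u,v=np.meshgrid(np.arange(0,512),np.arange(150,384)); u=u.ravel();v=v.ravel(); q=wworld(d,u,v)
for nm,a,b,(c0,c1) in(("fixed",.14,.17,(.085,.12)),("moving",.1,.13,(.195,.23))):
    k=q[(q[:,2]>a)&(q[:,2]<b)&(q[:,0]>.55)&(q[:,0]<.65)&(q[:,1]>c0)&(q[:,1]<c1)]
    print(nm,len(k),np.median(k,0).round(4),k.min(0).round(4),k.max(0).round(4))
```

```text
fixed 2233 [0.5951 0.1059 0.155 ] [0.5745 0.09   0.14  ] [0.6136 0.1145 0.1664]
moving 1826 [0.6062 0.2117 0.1177] [0.5854 0.2014 0.1   ] [0.6238 0.2215 0.1266]
```

View pics/w3.png

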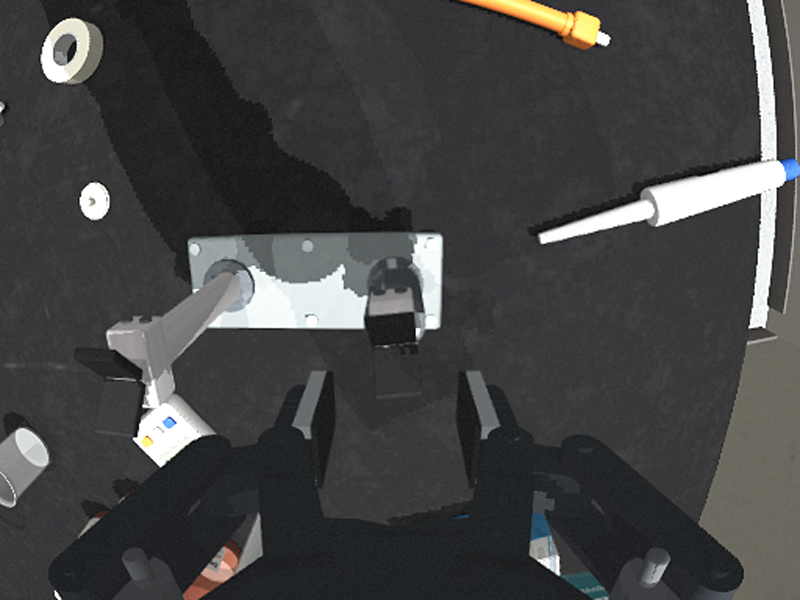

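The V block at (393,340) lies centred between the fingers. I descend and grip.

play_rows(
  plan=[
    {"rotation":[0,0,0],"translation":[0,0,0.55],"jaw":0},
    {"rotation":[0,0,0],"translation":[0,0,0.55],"jaw":0},
    {"rotation":[0,0,0],"translation":[0,0,0.55],"jaw":0},
    {"rotation":[0,0,0],"translation":[0,0,0.55],"jaw":0},
    {"rotation":[0,0,0],"translation":[0,0,0],"jaw":0},
    {"rotation":[0,0,0],"translation":[0,0,0],"jaw":1},
    {"rotation":[0,0,0],"translation":[0,0,0],"jaw":1},
    {"rotation":[0,0,0],"translation":[0,0,0],"jaw":1},
    {"rotation":[0,0,0],"translation":[0,0,0],"jaw":1},
    {"rotation":[0,0,0],"translation":[0,0,0],"jaw":1},
    {"rotation":[0,0,0],"translation":[0,0,0],"jaw":1},
  ],
  grip_force=40,
)

```text
time_s: 4.0
tool_pos: [0.6061, 0.2114, 0.1009]
eef_rot: [[-0.995, 0.102, 0.003], [0.102, 0.995, -0.001], [-0.003, -0.001, -1.0]]
ft_force: [-1.5, -4.4, 6.1]
grip_width: 0.219
grasp_force: 38.3
```

play_rows(
  plan=[
    {"rotation":[0,0,-0.6],"translation":[0,0,0],"jaw":1},
    {"rotation":[0,0,-0.6],"translation":[0,0,0],"jaw":1},
    {"rotation":[0,0,-0.6],"translation":[0,0,0],"jaw":1},
    {"rotation":[0,0,-0.6],"translation":[0,0,0],"jaw":1},
    {"rotation":[0,0,-0.6],"translation":[0,0,0],"jaw":1},
    {"rotation":[0,0,-0.6],"translation":[0,0,0],"jaw":1},
    {"rotation":[0,0,-0.6],"translation":[0,0,0],"jaw":1},
    {"rotation":[0,0,-0.6],"translation":[0,0,0],"jaw":1},
    {"rotation":[0,0,-0.6],"translation":[0,0,0],"jaw":1},
    {"rotation":[0,0,-0.6],"translation":[0,0,0],"jaw":1},
    {"rotation":[0,0,-0.6],"translation":[0,0,0],"jaw":1},
    {"rotation":[0,0,-0.6],"translation":[0,0,0],"jaw":1},
    {"rotation":[0,0,-0.6],"translation":[0,0,0],"jaw":1},
    {"rotation":[0,0,-0.6],"translation":[0,0,0],"jaw":1},
    {"rotation":[0,0,-0.6],"translation":[0,0,0],"jaw":1},
    {"rotation":[0,0,0],"translation":[0,0,0],"jaw":1},
    {"rotation":[0,0,0],"translation":[0,0,0],"jaw":1},
  ],
)

```text
time_s: 5.42
tool_pos: [0.6055, 0.2122, 0.1009]
eef_rot: [[-0.666, -0.746, 0.001], [-0.746, 0.666, 0.001], [-0.001, -0.001, -1.0]]
ft_force: [-4.1, -2.6, 6.5]
grip_width: 0.219
grasp_force: 39.9
```

play_rows(
  plan=[
    {"rotation":[0,0,0],"translation":[0,0,-0.22],"jaw":1},
    {"rotation":[0,0,0],"translation":[0,0,-0.22],"jaw":1},
    {"rotation":[0,0,0],"translation":[0,0,-0.22],"jaw":1},
    {"rotation":[0,0,0],"translation":[0,0,-0.22],"jaw":1},
    {"rotation":[0,0,0],"translation":[0,0,-0.22],"jaw":1},
    {"rotation":[0,0,0],"translation":[0,0,-0.22],"jaw":1},
    {"rotation":[0,0,0],"translation":[0,0,-0.22],"jaw":1},
    {"rotation":[0,0,0],"translation":[0,0,-0.22],"jaw":1},
    {"rotation":[0,0,0],"translation":[0,0,0],"jaw":1},
    {"rotation":[0,0,0],"translation":[0,0,0],"jaw":1},
    {"rotation":[0,0,0],"translation":[0,0,0],"jaw":1},
  ],
)

```text
time_s: 6.33
tool_pos: [0.6053, 0.2122, 0.1428]
eef_rot: [[-0.666, -0.746, -0.0], [-0.746, 0.666, -0.0], [0.0, -0.0, -1.0]]
ft_force: [-1.6, -1.5, -2.2]
grip_width: 0.223
grasp_force: 39.0
```

Run:
```python
from h import *
d=wrist("w4"); s=d["s"]; print(s["tool_pos"],s["ft_force"],s["torque"])
u,v=np.meshgrid(np.arange(0,512),np.arange(100,384)); u=u.ravel();v=v.ravel(); q=wworld(d,u,v)
for nm,(c0,c1) in(("fixed",(.08,.125)),("moving",(.185,.235))):
    k=q[(q[:,2]>.12)&(q[:,0]>.57)&(q[:,0]<.65)&(q[:,1]>c0)&(q[:,1]<c1)&(q[:,2]<.2)]
    print(nm,len(k),np.percentile(k[:,2],[50,90,97,99.5]) if len(k) else '')
```

```text
[0.60526059 0.21215384 0.14282646] [-1.6460055  -1.50541647 -2.16081128] [-0.44122216  0.18877886  0.02870792]
fixed 1190 [0.15811842 0.1641364  0.16500949 0.16588831]
moving 10157 [0.17291467 0.19788212 0.19909958 0.19984383]
```

View pics/w4.png

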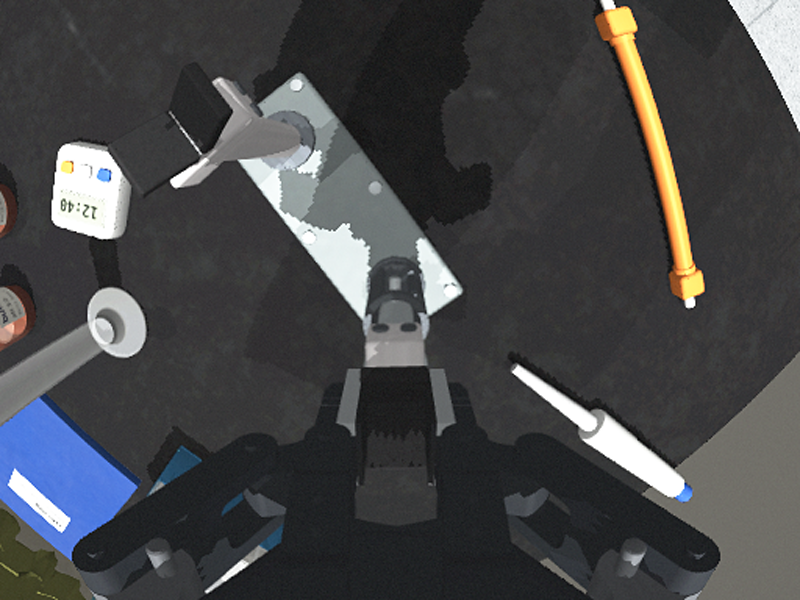

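The grip holds and the block at (396,370) has risen with the tool, by 41.9 mm. I raise it 2–3 mm more and twist back.

play_rows(
  plan=[
    {"rotation":[0,0,0],"translation":[0,0,-0.1],"jaw":1},
    {"rotation":[0,0,0],"translation":[0,0,0],"jaw":1},
    {"rotation":[0,0,0.6],"translation":[0,0,0],"jaw":1},
    {"rotation":[0,0,0.6],"translation":[0,0,0],"jaw":1},
    {"rotation":[0,0,0.6],"translation":[0,0,0],"jaw":1},
    {"rotation":[0,0,0.6],"translation":[0,0,0],"jaw":1},
    {"rotation":[0,0,0.6],"translation":[0,0,0],"jaw":1},
    {"rotation":[0,0,0.6],"translation":[0,0,0],"jaw":1},
    {"rotation":[0,0,0.6],"translation":[0,0,0],"jaw":1},
    {"rotation":[0,0,0.6],"translation":[0,0,0],"jaw":1},
    {"rotation":[0,0,0.6],"translation":[0,0,0],"jaw":1},
    {"rotation":[0,0,0.6],"translation":[0,0,0],"jaw":1},
    {"rotation":[0,0,0.6],"translation":[0,0,0],"jaw":1},
    {"rotation":[0,0,0.6],"translation":[0,0,0],"jaw":1},
    {"rotation":[0,0,0.6],"translation":[0,0,0],"jaw":1},
    {"rotation":[0,0,0.6],"translation":[0,0,0],"jaw":1},
    {"rotation":[0,0,0.6],"translation":[0,0,0],"jaw":1},
    {"rotation":[0,0,0],"translation":[0,0,0],"jaw":1},
    {"rotation":[0,0,0],"translation":[0,0,0],"jaw":1},
  ],
)

```text
time_s: 7.97
tool_pos: [0.6055, 0.2114, 0.1453]
eef_rot: [[-0.995, 0.1, 0.0], [0.1, 0.995, -0.001], [-0.0, -0.001, -1.0]]
ft_force: [-0.2, -4.8, -2.1]
grip_width: 0.224
grasp_force: 38.9
```

play_rows(
  plan=[
    {"rotation":[0,0,0],"translation":[0,0,0.08],"jaw":1},
    {"rotation":[0,0,0],"translation":[0,0,0.08],"jaw":1},
    {"rotation":[0,0,0],"translation":[0,0,0],"jaw":0.1},
    {"rotation":[0,0,0],"translation":[0,0,0],"jaw":0.1},
    {"rotation":[0,0,0],"translation":[0,0,0],"jaw":0.1},
    {"rotation":[0,0,0],"translation":[0,0,0],"jaw":0.1},
    {"rotation":[0,0,0],"translation":[0,0,0],"jaw":0.1},
    {"rotation":[0,0,0],"translation":[0,0,-0.4],"jaw":0.1},
    {"rotation":[0,0,0],"translation":[0,0,-0.8],"jaw":0.1},
    {"rotation":[0,0,0],"translation":[0,0,-0.8],"jaw":0.1},
    {"rotation":[0,0,0],"translation":[0,0,-0.8],"jaw":0.1},
    {"rotation":[0,0,0],"translation":[0,0,-0.8],"jaw":0},
    {"rotation":[0,0,0],"translation":[0,0,-0.8],"jaw":0},
    {"rotation":[0,0,0],"translation":[0,0,-0.8],"jaw":0},
    {"rotation":[0,0,0],"translation":[0,0,-0.8],"jaw":0},
    {"rotation":[0,0,0],"translation":[0,0,0],"jaw":0},
  ],
)

```text
time_s: 9.3
tool_pos: [0.6072, 0.213, 0.297]
eef_rot: [[-0.995, 0.101, 0.008], [0.101, 0.995, 0.003], [-0.008, 0.004, -1.0]]
ft_force: [0.8, 0.6, -0.3]
grip_width: 0.499
grasp_force: 0.0
```

Run:
```python
from h import *
d=wrist("w5"); s=d["s"]; print(s["tool_pos"],s["ft_force"])
u,v=np.meshgrid(np.arange(0,512),np.arange(100,384)); u=u.ravel();v=v.ravel(); q=wworld(d,u,v)
for nm,(c0,c1) in(("fixed",(.08,.125)),("moving",(.19,.235))):
    k=q[(q[:,2]>.12)&(q[:,0]>.57)&(q[:,0]<.65)&(q[:,1]>c0)&(q[:,1]<c1)&(q[:,2]<.2)]
    print(nm,len(k),np.percentile(k[:,2],[50,90,97,99.5]).round(4)); k=k[k[:,2]>.145]
    print(k.min(0).round(4),k.max(0).round(4),cv2.minAreaRect(k[:,:2].astype(np.float32)))
    w=(s["tool_pos"],); 
    # V centre line: x where height is lowest
    kk=k[k[:,2]<.154]; print("valley",len(kk),np.median(kk,0).round(4))
# glass from this view
im=d["image"]
cv2.imwrite("pics/w5b.png",im[...,::-1])
```

```text
[0.60719192 0.21304553 0.29698855] [ 0.75367969  0.63873579 -0.2974593 ]
fixed 1056 [0.1533 0.1637 0.1649 0.1656]
[0.5751 0.0908 0.1456] [0.6138 0.1138 0.1661] ((0.5944705605506897, 0.10261737555265427), (0.021080810576677322, 0.03765411302447319), 84.84976196289062)
valley 174 [0.5954 0.1039 0.1517]
moving 883 [0.1565 0.1636 0.1645 0.1654]
[0.586  0.2    0.1473] [0.6237 0.2217 0.1666] ((0.6047430038452148, 0.2111477106809616), (0.02002110704779625, 0.036482006311416626), 84.99020385742188)
valley 195 [0.6061 0.2107 0.1515]
```

View pics/w5.png

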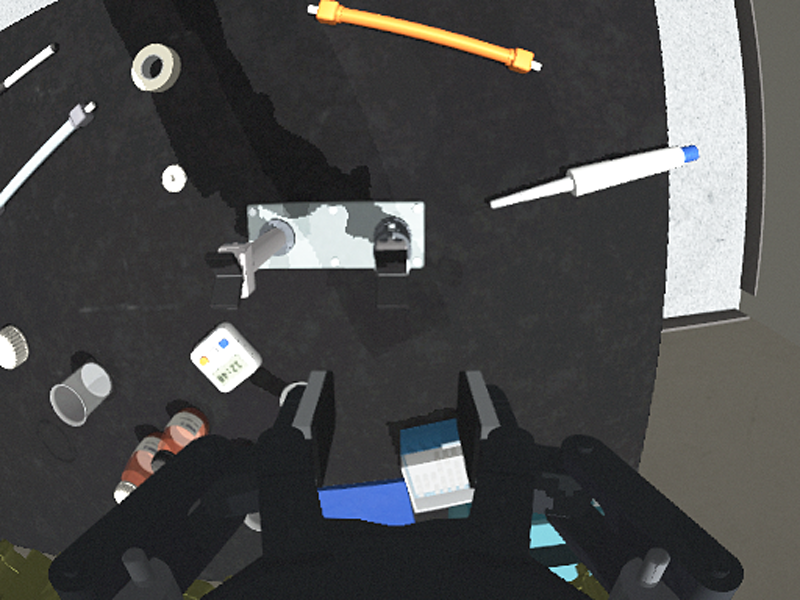

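The picture shows the moving rest level with the fixed one at 0.1645 m top and 0.1515 m valley, in line with it and locked. The glass runs from (90,106) off the left edge. I go above the glass column.

play_rows(
  plan=[
    {"rotation":[0,0,0],"translation":[0.24,-0.96,0],"jaw":0},
    {"rotation":[0,0,0],"translation":[0.24,-0.96,0],"jaw":0},
    {"rotation":[0,0,0],"translation":[0.24,-0.96,0],"jaw":0},
    {"rotation":[0,0,0],"translation":[0.24,-0.96,0],"jaw":0},
    {"rotation":[0,0,0],"translation":[0.24,-0.96,0],"jaw":0},
    {"rotation":[0,0,0],"translation":[0.24,-0.96,0],"jaw":0},
    {"rotation":[0,0,0],"translation":[0.24,-0.96,0],"jaw":0},
    {"rotation":[0,0,0],"translation":[0.24,-0.96,0],"jaw":0},
    {"rotation":[0,0,0],"translation":[0.24,-0.96,0],"jaw":0},
    {"rotation":[0,0,0],"translation":[0.24,-0.96,0],"jaw":0},
    {"rotation":[0,0,0],"translation":[0.24,-0.96,0],"jaw":0},
    {"rotation":[0,0,0],"translation":[0.24,-0.96,0],"jaw":0},
    {"rotation":[0,0,0],"translation":[0.24,-0.96,0],"jaw":0},
    {"rotation":[0,0,0],"translation":[0.24,-0.96,0],"jaw":0},
    {"rotation":[0,0,0],"translation":[0.24,-0.96,0],"jaw":0},
    {"rotation":[0,0,0],"translation":[0.24,-0.96,0],"jaw":0},
    {"rotation":[0,0,0],"translation":[0.24,-0.96,0],"jaw":0},
  ],
)

```text
time_s: 10.77
tool_pos: [0.4616, -0.1842, 0.2905]
eef_rot: [[-0.995, 0.101, -0.001], [0.101, 0.995, 0.001], [0.001, 0.001, -1.0]]
ft_force: [-0.8, -0.6, -1.4]
grip_width: 0.496
grasp_force: 0.0
```

play_rows(
  plan=[
    {"rotation":[0,0,0.85],"translation":[0,0,0],"jaw":0},
    {"rotation":[0,0,0.85],"translation":[0,0,0],"jaw":0},
    {"rotation":[0,0,0.85],"translation":[0,0,0],"jaw":0},
    {"rotation":[0,0,0.85],"translation":[0,0,0],"jaw":0},
    {"rotation":[0,0,0.85],"translation":[0,0,0],"jaw":0},
    {"rotation":[0,0,0.85],"translation":[0,0,0],"jaw":0},
    {"rotation":[0,0,0.85],"translation":[0,0,0],"jaw":0},
    {"rotation":[0,0,0.85],"translation":[0,0,0],"jaw":0},
    {"rotation":[0,0,0.85],"translation":[0,0,0],"jaw":0},
    {"rotation":[0,0,0.85],"translation":[0,0,0],"jaw":0},
    {"rotation":[0,0,0.85],"translation":[0,0,0],"jaw":0},
    {"rotation":[0,0,0.85],"translation":[0,0,0],"jaw":0},
    {"rotation":[0,0,0],"translation":[0,0,0.8],"jaw":0},
    {"rotation":[0,0,0],"translation":[0,0,0.8],"jaw":0},
    {"rotation":[0,0,0],"translation":[0,0,0.8],"jaw":0},
    {"rotation":[0,0,0],"translation":[0,0,0.8],"jaw":0},
    {"rotation":[0,0,0],"translation":[0,0,0],"jaw":0},
    {"rotation":[0,0,0],"translation":[0,0,0],"jaw":0},
  ],
)

```text
time_s: 12.27
tool_pos: [0.4613, -0.1828, 0.2101]
eef_rot: [[-0.391, 0.92, -0.003], [0.92, 0.391, 0.002], [0.003, -0.003, -1.0]]
ft_force: [-0.3, -0.2, 0.7]
grip_width: 0.5
grasp_force: 0.0
```

Run:
```python
from h import *
d=wrist("w6"); s=d["s"]; print(s["tool_pos"],s["q"].round(2)); im=d["image"]
v,u=np.where((im.min(2)>90)); p=wworld(d,u,v,.01)
g=np.array([.4645,-.1845]); a=np.array([-.39,.92]); r=p[:,:2]-g; n=np.array([.92,.39])
k=(abs(r@n)<.03)&(abs(r@a)<.14)
m=np.zeros(im.shape[:2],np.uint8); m[v[k],u[k]]=1
N,l,st,c=cv2.connectedComponentsWithStats(m); i=1+np.argmax(st[1:,4]); v,u=np.where(l==i); p=wworld(d,u,v,.01)
rc=cv2.minAreaRect(p[:,:2].astype(np.float32)); print(rc,len(u)); print(cv2.boxPoints(rc).round(4).tolist())
for h in(.01,.012,.015): 
    p=wworld(d,u,v,h)[:,:2]; t=(p-p.mean(0)); w,V=np.linalg.eigh(t.T@t); e=V[:,1]; x=t@e; print(h,e,p.mean(0)+e*(x.min()+x.max())/2,np.ptp(x))
```

```text
[ 0.46128372 -0.18278909  0.21007701] [-0.38  0.22 -0.24  1.11  0.    0.79]
((0.46597859263420105, -0.18605995178222656), (0.01949840411543846, 0.22288624942302704), 22.71575164794922) 2243
[[0.414000004529953, -0.08699999749660492], [0.5, -0.29260000586509705], [0.5180000066757202, -0.2851000130176544], [0.4318999946117401, -0.0794999971985817]]
0.01 [-0.38431764  0.92320093] [ 0.4657937  -0.18613615] 0.222894669460553
0.012 [-0.38431764  0.92320093] [ 0.46559079 -0.18568618] 0.22159162208996494
0.015 [-0.38431764  0.92320093] [ 0.46528642 -0.18501122] 0.21963705103408288
```

View pics/w6.png

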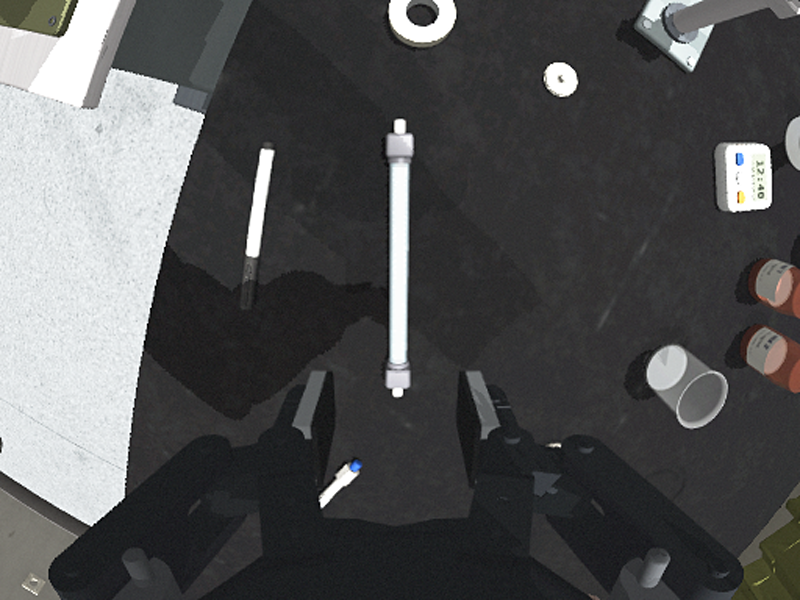

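The glass lies from (400,120) to (397,395), between and parallel to the fingers. I descend.

play_rows(
  plan=[
    {"rotation":[0,0,0],"translation":[-0.17,0.11,0.5],"jaw":0},
    {"rotation":[0,0,0],"translation":[0,0,0.9],"jaw":0},
    {"rotation":[0,0,0],"translation":[0,0,0.9],"jaw":0},
    {"rotation":[0,0,0],"translation":[0,0,0.9],"jaw":0},
    {"rotation":[0,0,0],"translation":[0,0,0.9],"jaw":0},
    {"rotation":[0,0,0],"translation":[0,0,0.9],"jaw":0},
    {"rotation":[0,0,0],"translation":[0,0,0.8],"jaw":0},
    {"rotation":[0,0,0],"translation":[0,0,0.6],"jaw":0},
    {"rotation":[0,0,0],"translation":[0,0,0.5],"jaw":0},
    {"rotation":[0,0,0],"translation":[0,0,0.4],"jaw":0},
    {"rotation":[0,0,0],"translation":[0,0,0.4],"jaw":0},
    {"rotation":[0,0,0],"translation":[0,0,0.2],"jaw":0},
    {"rotation":[0,0,0],"translation":[0,0,0],"jaw":0},
    {"rotation":[0,0,0],"translation":[0,0,0],"jaw":0},
  ],
  grip_force=22,
)

```text
time_s: 13.48
tool_pos: [0.4677, -0.1866, 0.0146]
eef_rot: [[-0.391, 0.92, 0.001], [0.92, 0.391, -0.0], [-0.001, 0.001, -1.0]]
ft_force: [-0.1, -0.2, -0.3]
grip_width: 0.5
grasp_force: 0.0
```

play_rows(
  plan=[
    {"rotation":[0,0,0],"translation":[0,-0.03,0.18],"jaw":0},
    {"rotation":[0,0,0],"translation":[0,0,0.17],"jaw":0},
    {"rotation":[0,0,0],"translation":[0,0,0],"jaw":0},
    {"rotation":[0,0,0],"translation":[0,0,0],"jaw":0.3},
    {"rotation":[0,0,0],"translation":[0,0,0],"jaw":0.5},
    {"rotation":[0,0,0],"translation":[0,0,0],"jaw":0.6},
    {"rotation":[0,0,0],"translation":[0,0,0],"jaw":0.65},
    {"rotation":[0,0,0],"translation":[0,0,0],"jaw":0.7},
    {"rotation":[0,0,0],"translation":[0,0,0],"jaw":0.75},
    {"rotation":[0,0,0],"translation":[0,0,0],"jaw":0.85},
    {"rotation":[0,0,0],"translation":[0,0,0],"jaw":1},
    {"rotation":[0,0,0],"translation":[0,0,0],"jaw":1},
    {"rotation":[0,0,0],"translation":[0,0,0],"jaw":1},
    {"rotation":[0,0,0],"translation":[0,0,0],"jaw":1},
  ],
  grip_force=22,
)

```text
time_s: 14.65
tool_pos: [0.4661, -0.1866, 0.0052]
eef_rot: [[-0.391, 0.92, -0.0], [0.92, 0.391, -0.0], [-0.0, -0.0, -1.0]]
ft_force: [-2.3, -0.4, 4.9]
grip_width: 0.152
grasp_force: 22.3
```

play_rows(
  plan=[
    {"rotation":[0,0,0],"translation":[0,0,-0.2],"jaw":1},
    {"rotation":[0,0,0],"translation":[0,0,-0.4],"jaw":1},
    {"rotation":[0,0,0],"translation":[0,0,-0.6],"jaw":1},
    {"rotation":[0,0,0],"translation":[0,0,-0.7],"jaw":1},
    {"rotation":[0,0,0],"translation":[0,0,-0.7],"jaw":1},
    {"rotation":[0,0,0],"translation":[0,0,-0.7],"jaw":1},
    {"rotation":[0,0,0],"translation":[0,0,-0.7],"jaw":1},
    {"rotation":[0,0,0],"translation":[0,0,-0.7],"jaw":1},
    {"rotation":[0,0,0],"translation":[0,0,-0.7],"jaw":1},
    {"rotation":[0,0,0],"translation":[0,0,-0.7],"jaw":1},
    {"rotation":[0,0,0],"translation":[0,0,-0.7],"jaw":1},
    {"rotation":[0,0,0],"translation":[0,0,-0.7],"jaw":1},
    {"rotation":[0,0,0],"translation":[0,0,-0.7],"jaw":1},
    {"rotation":[0,0,0],"translation":[0,0,-0.7],"jaw":1},
    {"rotation":[0,0,0],"translation":[0,0,-0.4],"jaw":1},
    {"rotation":[0,0,0],"translation":[0,0,-0.2],"jaw":1},
    {"rotation":[0,0,0],"translation":[0,0,0],"jaw":1},
  ],
)

```text
time_s: 16.07
tool_pos: [0.4668, -0.1867, 0.2433]
eef_rot: [[-0.391, 0.92, 0.002], [0.92, 0.391, -0.0], [-0.001, 0.001, -1.0]]
ft_force: [-0.2, 0.1, -0.8]
grip_width: 0.15
grasp_force: 21.8
```

```bash
cat >> h.py <<'E'
def glass(d,z):
    "held glass, axis height z: PCA of bright component ahead of fingers, tool frame"
    im=d["image"]; s=d["s"]; v,u=np.where(im.min(2)>90); p=wworld(d,u,v,z); t=(p-s["tool_pos"])@s["eef_rot"]
    k=(abs(t[:,1])<.02)&(abs(t[:,0])<.13); m=np.zeros(im.shape[:2],np.uint8); m[v[k],u[k]]=1
    m=cv2.morphologyEx(m,cv2.MORPH_CLOSE,np.ones((25,1),np.uint8))
    N,l,st,c=cv2.connectedComponentsWithStats(m); i=1+np.argmax(st[1:,4]); v,u=np.where(l==i)
    t=(wworld(d,u,v,z)-s["tool_pos"])@s["eef_rot"]
    print("glass tool-frame x range",t[:,0].min(),t[:,0].max(),"y vs x fit",np.polyfit(t[:,0],t[:,1],1),len(u))
    dep=wworld(d,u,v); dt=(dep-s["tool_pos"])@s["eef_rot"]; ok=(abs(dep[:,2]-z)<.03)
    print("z vs x fit",np.polyfit(dt[ok,0],dep[ok,2],1),ok.sum(), "x range", dt[ok,0].min(),dt[ok,0].max())
E
python3 - <<'E'
from h import *
d=wrist("w7"); s=d["s"]; print(s["tool_pos"],s["grip_width"],s["grasp_force"],s["ft_force"],s["torque"]); glass(d,s["tool_pos"][2]+.006)
E
```

```text
[ 0.4668459  -0.18668451  0.24331249] 0.15012759389776564 21.76835685968399 [-0.2213397   0.13295814 -0.75918282] [ 0.01200066 -0.01754166  0.03348908]
glass tool-frame x range -0.0595349220949483 0.12702893957160397 y vs x fit [0.01968121 0.00066363] 10120
z vs x fit [0.0153736  0.25296736] 8670 x range -0.057017109573719776 0.11197145633526165
```

View pics/w7.png

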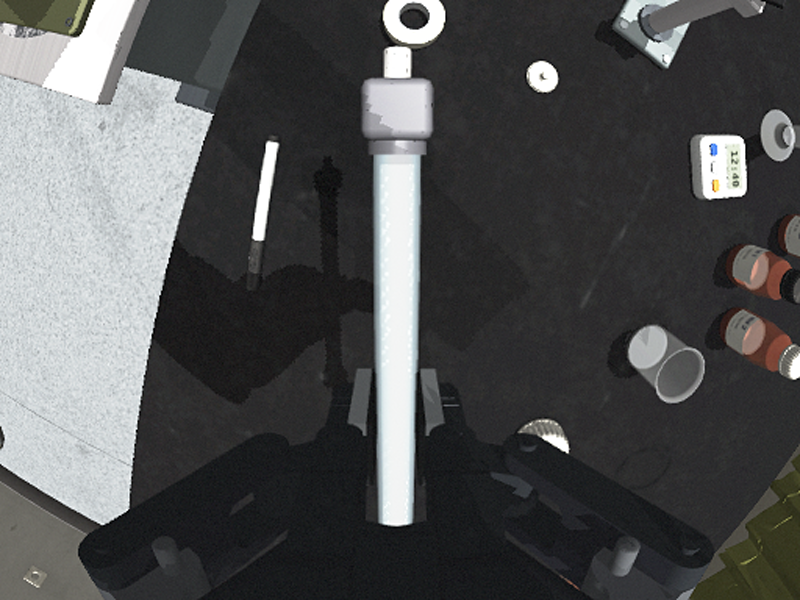

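The glass is held level at its middle, with caps at (397,105) and behind the hand. The ten pictures are used up, so I check by numbers from here. I carry it over the stand.

play_rows(
  plan=[
    {"rotation":[0,0,0],"translation":[0.3,0.29,0],"jaw":1},
    {"rotation":[0,0,0],"translation":[0.6,0.58,0],"jaw":1},
    {"rotation":[0,0,0],"translation":[0.66,0.64,0],"jaw":1},
    {"rotation":[0,0,0],"translation":[0.66,0.64,0],"jaw":1},
    {"rotation":[0,0,0],"translation":[0.66,0.64,0],"jaw":1},
    {"rotation":[0,0,0],"translation":[0.66,0.64,0],"jaw":1},
    {"rotation":[0,0,0],"translation":[0.66,0.64,0],"jaw":1},
    {"rotation":[0,0,0],"translation":[0.66,0.64,0],"jaw":1},
    {"rotation":[0,0,0],"translation":[0.66,0.64,0],"jaw":1},
    {"rotation":[0,0,0],"translation":[0.66,0.64,0],"jaw":1},
    {"rotation":[0,0,0],"translation":[0.66,0.64,0],"jaw":1},
    {"rotation":[0,0,0],"translation":[0.66,0.64,0],"jaw":1},
    {"rotation":[0,0,0],"translation":[0.66,0.64,0],"jaw":1},
    {"rotation":[0,0,0],"translation":[0.66,0.64,0],"jaw":1},
    {"rotation":[0,0,0],"translation":[0.66,0.64,0],"jaw":1},
    {"rotation":[0,0,0],"translation":[0.66,0.64,0],"jaw":1},
    {"rotation":[0,0,0],"translation":[0.43,0.43,0],"jaw":1},
    {"rotation":[0,0,0],"translation":[0,0,0],"jaw":1},
  ],
)

```text
time_s: 17.62
tool_pos: [0.5992, 0.1606, 0.2404]
eef_rot: [[-0.394, 0.919, -0.002], [0.919, 0.394, 0.001], [0.002, -0.001, -1.0]]
ft_force: [0.1, -0.1, -1.3]
grip_width: 0.149
grasp_force: 21.8
```

play_rows(
  plan=[
    {"rotation":[0,0,0.3],"translation":[0,0,0],"jaw":1},
    {"rotation":[0,0,0.49],"translation":[0,0,0],"jaw":1},
    {"rotation":[0,0,0.49],"translation":[0,0,0],"jaw":1},
    {"rotation":[0,0,0.49],"translation":[0,0,0],"jaw":1},
    {"rotation":[0,0,0.49],"translation":[0,0,0],"jaw":1},
    {"rotation":[0,0,0.49],"translation":[0,0,0],"jaw":1},
    {"rotation":[0,0,0.49],"translation":[0,0,0],"jaw":1},
    {"rotation":[0,0,0.49],"translation":[0,0,0],"jaw":1},
    {"rotation":[0,0,0.49],"translation":[0,0,0],"jaw":1},
    {"rotation":[0,0,0.49],"translation":[0,0,0],"jaw":1},
    {"rotation":[0,0,0],"translation":[0,0,0],"jaw":1},
    {"rotation":[0,0,0],"translation":[0,0,0],"jaw":1},
    {"rotation":[0,0,0],"translation":[0,0,0],"jaw":1},
  ],
)

```text
time_s: 18.7
tool_pos: [0.5985, 0.1568, 0.242]
eef_rot: [[0.091, 0.996, -0.001], [0.996, -0.091, -0.0], [-0.0, -0.001, -1.0]]
ft_force: [0.6, 0.7, -1.1]
grip_width: 0.152
grasp_force: 21.8
```

Run:
```python
from h import *
d=wrist("w8"); s=d["s"]; print(s["tool_pos"],s["eef_rot"].round(4),s["grip_width"],s["grasp_force"],s["ft_force"],s["q"].round(2)); glass(d,s["tool_pos"][2]+.005)
P=[]
for i in range(3): s=robot.sense(); robot.snapshot("wrist"); P.append(s["tool_pos"])
print(np.round(P,4))
u,v=np.meshgrid(np.arange(0,512),np.arange(0,384)); u=u.ravel();v=v.ravel(); q=wworld(d,u,v)
for nm,(c0,c1) in(("fixed",(.08,.125)),("moving",(.19,.235))):
    k=q[(q[:,2]>.145)&(q[:,0]>.56)&(q[:,0]<.65)&(q[:,1]>c0)&(q[:,1]<c1)&(q[:,2]<.18)]
    if len(k): print(nm,len(k),k.min(0).round(4),k.max(0).round(4))
```

```text
[0.59849782 0.15679036 0.24195227] [[ 9.060e-02  9.959e-01 -1.200e-03]
 [ 9.959e-01 -9.060e-02 -3.000e-04]
 [-4.000e-04 -1.200e-03 -1.000e+00]] 0.1523044267983683 21.776792407035828 [ 0.64154583  0.67002818 -1.08713354] [ 0.26  0.42  0.13  1.28 -0.    1.92]
glass tool-frame x range -0.06004909484753444 0.1280620206448818 y vs x fit [-0.01860081  0.00146932] 12085
z vs x fit [0.0058134  0.25257338] 9395 x range -0.05709499691977908 0.11231492304586652
[[0.5986 0.1569 0.2421]
 [0.5988 0.1569 0.2423]
 [0.5989 0.1569 0.2423]]
moving 545 [0.5862 0.2005 0.1581] [0.6251 0.2227 0.1658]
```

play_rows(
  plan=[
    {"rotation":[0,0,0],"translation":[0,0.03,0.3],"jaw":1},
    {"rotation":[0,0,0],"translation":[0,0,0.4],"jaw":1},
    {"rotation":[0,0,0],"translation":[0,0,0.4],"jaw":1},
    {"rotation":[0,0,0],"translation":[0,0,0.4],"jaw":1},
    {"rotation":[0,0,0],"translation":[0,0,0.4],"jaw":1},
    {"rotation":[0,0,0],"translation":[0,0,0.4],"jaw":1},
    {"rotation":[0,0,0],"translation":[0,0,0.3],"jaw":1},
    {"rotation":[0,0,0],"translation":[0,0,0.2],"jaw":1},
    {"rotation":[0,0,0],"translation":[0,0,0.1],"jaw":1},
    {"rotation":[0,0,0],"translation":[0,0,0],"jaw":1},
    {"rotation":[0,0,0],"translation":[0,0,0],"jaw":1},
    {"rotation":[0,0,0],"translation":[0,0,0],"jaw":1},
  ],
)

```text
time_s: 19.9
tool_pos: [0.6002, 0.157, 0.1707]
eef_rot: [[0.091, 0.996, 0.001], [0.996, -0.091, 0.0], [0.0, 0.001, -1.0]]
ft_force: [1.1, 0.6, -0.6]
grip_width: 0.15
grasp_force: 21.8
```

play_rows(
  plan=[
    {"rotation":[0,0,0],"translation":[0,0,0.05],"jaw":1},
    {"rotation":[0,0,0],"translation":[0,0,0.05],"jaw":1},
    {"rotation":[0,0,0],"translation":[0,0,0.05],"jaw":1},
    {"rotation":[0,0,0],"translation":[0,0,0.05],"jaw":1},
    {"rotation":[0,0,0],"translation":[0,0,0.05],"jaw":1},
    {"rotation":[0,0,0],"translation":[0,0,0.05],"jaw":1},
    {"rotation":[0,0,0],"translation":[0,0,0.05],"jaw":1},
    {"rotation":[0,0,0],"translation":[0,0,0.05],"jaw":1},
    {"rotation":[0,0,0],"translation":[0,0,0.05],"jaw":1},
    {"rotation":[0,0,0],"translation":[0,0,0.05],"jaw":1},
    {"rotation":[0,0,0],"translation":[0,0,0],"jaw":1},
    {"rotation":[0,0,0],"translation":[0,0,0],"jaw":1},
  ],
)

```text
time_s: 20.9
tool_pos: [0.5997, 0.1568, 0.1574]
eef_rot: [[0.092, 0.996, -0.0], [0.996, -0.092, -0.0], [-0.0, -0.0, -1.0]]
ft_force: [0.7, -1.0, -1.5]
grip_width: 0.152
grasp_force: 21.8
```

play_rows(
  plan=[
    {"rotation":[0,0,0],"translation":[0,0,0.03],"jaw":1},
    {"rotation":[0,0,0],"translation":[0,0,0.03],"jaw":1},
    {"rotation":[0,0,0],"translation":[0,0,0],"jaw":1},
    {"rotation":[0,0,0],"translation":[0,0,0],"jaw":1},
  ],
)

```text
time_s: 21.23
tool_pos: [0.5997, 0.1569, 0.156]
eef_rot: [[0.092, 0.996, -0.0], [0.996, -0.092, -0.0], [-0.0, -0.0, -1.0]]
ft_force: [-1.0, 0.3, -1.4]
grip_width: 0.152
grasp_force: 21.8
```

play_rows(
  plan=[
    {"rotation":[0,0,0],"translation":[0,0,0.03],"jaw":1},
    {"rotation":[0,0,0],"translation":[0,0,0.02],"jaw":1},
    {"rotation":[0,0,0],"translation":[0,0,0],"jaw":1},
    {"rotation":[0,0,0],"translation":[0,0,0],"jaw":1},
  ],
)

```text
time_s: 21.57
tool_pos: [0.5997, 0.1569, 0.1555]
eef_rot: [[0.091, 0.996, 0.0], [0.996, -0.091, 0.0], [0.0, 0.0, -1.0]]
ft_force: [-2.8, -0.9, 5.3]
grip_width: 0.151
grasp_force: 22.3
```

Contact shows as the force changing by about 6–7 N, at the expected height. I release and rise.

play_rows(
  plan=[
    {"rotation":[0,0,0],"translation":[0,0,0],"jaw":0.6},
    {"rotation":[0,0,0],"translation":[0,0,0],"jaw":0.4},
    {"rotation":[0,0,0],"translation":[0,0,0],"jaw":0.2},
    {"rotation":[0,0,0],"translation":[0,0,0],"jaw":0},
    {"rotation":[0,0,0],"translation":[0,0,0],"jaw":0},
    {"rotation":[0,0,0],"translation":[0,0,0],"jaw":0},
    {"rotation":[0,0,0],"translation":[0,0,-0.2],"jaw":0},
    {"rotation":[0,0,0],"translation":[0,0,-0.5],"jaw":0},
    {"rotation":[0,0,0],"translation":[0,0,-0.7],"jaw":0},
    {"rotation":[0,0,0],"translation":[0,0,-0.7],"jaw":0},
    {"rotation":[0,0,0],"translation":[0,0,-0.7],"jaw":0},
    {"rotation":[0,0,0],"translation":[0,0,-0.7],"jaw":0},
    {"rotation":[0,0,0],"translation":[0,0,-0.7],"jaw":0},
    {"rotation":[0,0,0],"translation":[0,0,0],"jaw":0},
    {"rotation":[0,0,0],"translation":[0,0,0],"jaw":0},
  ],
)

```text
time_s: 22.82
tool_pos: [0.6006, 0.1571, 0.2611]
eef_rot: [[0.092, 0.996, 0.003], [0.996, -0.092, 0.001], [0.001, 0.003, -1.0]]
ft_force: [-0.0, -0.2, -0.8]
grip_width: 0.502
grasp_force: 0.0
```

Run:
```python
from h import *
d=wrist("w9"); s=d["s"]; print(s["tool_pos"],s["ft_force"])
u,v=np.meshgrid(np.arange(512),np.arange(384)); u=u.ravel();v=v.ravel(); q=wworld(d,u,v)
e=np.array([.0936,.9956]); n=np.array([.9956,-.0936]); r=q[:,:2]-[.5996,.1569]; a=r@e; b=r@n
br=d["image"].reshape(-1,3).min(1)>90
k=br&(q[:,2]>.152)&(q[:,2]<.18)&(abs(b)<.03)&(abs(a)<.16)
print(k.sum(),"along",a[k].min(),a[k].max()); 
for lo,hi in((-.08,-.03),(-.03,.03),(.03,.08),(.082,.1)):
    j=k&(a>lo)&(a<hi); print(lo,j.sum(),b[j].mean() if j.any() else'',np.percentile(q[j,2],95) if j.any() else'')
```

```text
[0.60057699 0.15705779 0.26109724] [-0.03684444 -0.18531767 -0.83964574]
3877 along -0.10706629419741147 0.11168446112251308
-0.08 724 0.00011119638348521765 0.1669573226545392
-0.03 1045 5.445608697152479e-05 0.16651755263977508
0.03 1041 0.0008394978293000612 0.16652088398889364
0.082 538 0.0002982662651928296 0.17003485058439824
```

```bash
python3 -c "
from rig import robot
print(robot.close_job())"
```

```text
the job is handed in; nothing more can be done
None
```

I handed the job in at about 23 s: the telescoping rest is locked level with the fixed one, and the glass column lies released in both V rests, about 2 mm off centre along the stand and under 1 mm sideways by the last wrist-camera check. `close_job()` returned no verdict, and I did not re-measure the bystanders.

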